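# Set the polariser ring of a cell inspection light and take the picture

## Robot

A 7-joint arm with a two-finger parallel gripper is mounted at the origin on a cart in front of the work surface, level with it; the furniture and walls round the work are solid. World frame = base frame: x ahead of the robot, y to its left, z up, the work surface at z = 0. Lengths are in m, angles in rad, forces in N, time in s.
With the tool pointing down it reaches from about 0.4 to 0.85 m from the base axis. Payload 10.4 kg.
Tool frame: the origin (TCP) lies between the finger pads; the fingertips stand 22 mm ahead of it and the grasp point (between the pads) lies 3 mm ahead of it; z points along the fingers, y is the line along which they close (so a half turn about z gives the same grasp; the last joint's range is limited). The gripper opens to 85 mm and grips with 20 to 120 N. Pads are 22 mm wide; open, the fingers measure 114 mm over their backs; the gripper's body (76 mm by 85 mm) begins 54 mm behind the grasp point. The pads swing forward as they close: fully open they stand 13 mm farther back than shut.
Start: joints at [-1.159, 0.332, -0.065, 1.46, 0.022, 1.35, -0.088], TCP at [0.263, 0.567, 0.253] pointing down, gripper open.
Joint ranges: [-2.6, 2.6], [-0.5, 2.12], [-1.47, 1.34], [0.16, 2.42], [-1.27, 4.41], [0.06, 2.06], [-2.6, 2.6]. Speed limits (rad/s): [2.22, 2.22, 2.79, 2.79, 3.14, 3.14, 3.14].

## Interface

Orientations are given as a unit quaternion [x, y, z, w].
In Python, from workcell import manip, camera, ticket, boxes_of, outline_of gives the robot as it stands.
- The arm moves only by the tool carry_out, never from a script. Its argument "deltas" is a list of rows, each a list of 5 numbers: the shift along the tool's x, y, z as a fraction of full scale, then the turn about the tool's z as a fraction of full scale, then the opening, from -1 (shut) to 1 (fully open), so that 0 is half open. In form: [[tx, ty, tz, spin, gripper], ...]. A call has 1 to 20 rows; each row is the pose to reach, as a shift and turn from the pose commanded when the call began, along the tool's axes at that moment; what a row does not reach only later rows make up. Full scale, the value 1, is 150 mm for a shift and 30 degrees for a turn. A row lasts 1/8 s, in which the tool goes at most 62.5 mm and 10.7 degrees, less where a joint would pass 70% of its speed; a pose out of reach is approached as far as the arm can. A call with a number of a shift or a turn outside -1 to 1 is refused whole. A call with a gripper value outside its range is refused whole. The fingers move at their own pace and stop on an object; "force" is the grip in N (left out, the last holds). Time passes only in rows, so rows that repeat a pose let the fingers close. It gives the time, the measured TCP pose, the force, the opening and the grip force at its end, in the units of the state.
- manip.get_obs(): the state, without advancing time (a new reading comes with each control period).
- camera(name): name is "scene" or "top"; returns a dict with "img" (400x640x3 uint8, red, green, blue), "depth" (400x640 float32, m along the optical axis (not along the pixel's ray), 0 where there is no reading), "vertical_fov" (degrees; the focal length in pixels is half the picture's height over the tangent of half this angle, whatever the lens; pixels are square), "cx", "cy" (the principal point, pixels), "R" (3x3) and "t" (3): a world point X has camera coordinates R X + t. Camera axes: x right, y down, z forward; pixel columns grow to the right and rows downward; lengths in m; the calibration is good to about 2 mm. A picture is of the moment at which its call begins.
- ticket.hand_in(): hands the job in; it is judged then, once.
Trained networks look in a picture, given as the dict that the camera call returned (one of the last four; its "shot" number tells which), for a name from the list of things; names that differ only in an ending like _2 or _b are one class to them, and where a whole thing is asked for, a point or a joint stands for the part that bears it (a point fixed in the world has none). Each returns a list of dicts, best first, with "conf" (0 to 1); they miss things now and then, are a little off and sometimes report something else, mostly with a low value. They report only what shows in the picture. A call takes as long as a camera call. They do not tell look-alikes from the thing itself.
- boxes_of(query, picture): "position" ([x, y, z] in m, in world coordinates, good to about 4 mm: the middle of the surface that is visible of it).
- outline_of(query, picture): "region" (400x640 bool, what is visible of it).
The state is a dict: "clock": time; "joint_pos": joint angles; "joint_velocities": joint speeds; "tau": joint torques, N m; "position": TCP position; "ee_rot": TCP orientation; "ft_force": force on the tool from outside, world axes, zero at the start; "torque": the same for the moment, N m; "grip_width": opening from 0.0 (shut) to 1.0 (fully open); "grasp_force": force on a finger pad.
Only numpy, scipy, OpenCV 4.12 (cv2) and the standard library are available. Lean on these libraries where they do the work, as an engineer would, in place of code of your own. Each camera call takes 0.05 s, during which the arm holds its last target. There are 200 camera calls.

## Task

Turn the filter ring of the round inspection light by pushing its yellow lever around, until the white pointer under the lever points at the red index tab, and leave it there; then press the blue shutter button all the way down and let it come up again. Do all of it by gentle pushing with the fingers: do not pinch the lever, do not press the button while the pointer is off the tab, and leave the red tab, the cell lying inside the ring and everything else on the bench where they are.

Things in the scene. Friction and masses are not known exactly. Their poses are not given: they have to be found in the camera images.
- stage: the round inspection light, fixed: blue disc 248 mm in diameter, 12 mm thick, with a white scale (5 degrees a line) on its -x side; on it a black lamp ring (outer diameter 155 mm, 29 mm high) that carries the filter ring. Origin: on the bench at the disc's centre = the ring's turning axis; z up. On its +x side a black cable block, 31 mm high, reaches 127 mm from the axis. Place and yaw vary
- filter_ring (a joint): angle of the dark filter ring (161 mm wide, top 36.5 mm above the bench) with its lever, rad: 0 with the lever along the stage's -x, growing counter-clockwise seen from above, so from the axis the lever points along (-cos q, -sin q) in the stage's x, y. Travel -1.35 to 1.35; starts at -1.15 to -0.75. Light friction (about 1.2 N at the lever); stays where it is left
- paddle_mid (a point): centre of the yellow upright lever paddle on the filter ring, 86 mm from the ring's axis, 60 mm above the bench. The paddle is 18 mm long along the ring's radius, 12 mm across (its direction of motion) and stands 36 to 78 mm above the bench. Axes: x towards the ring's axis, z up, y across the paddle; as the angle grows it moves towards its own -y
- cheek_a: the half of the yellow paddle on the side of its own +y (the face to push for growing angle), 18 x 6 x 42 mm; origin on the ring's axis at bench height, axes as paddle_mid
- cheek_b: the other half of the yellow paddle, on the side of its own -y (the face to push for falling angle), 18 x 6 x 42 mm; origin and axes as cheek_a
- pointer (a point): tip of the small white pointer under the paddle's outer end, 105 mm from the ring's axis, 36 mm above the bench
- index_mark (a point): where the pointer must come (seen from above): in front of the middle of the red index tab, 105 mm from the ring's axis, 20 mm above the bench. The tab is 12 mm wide, lies 109 to 129 mm from the axis, is 20 mm high, passes below the lever, and sits stiffly clamped on the disc's rim at an angle (in the ring's measure) of -0.25 to 1.0 rad
- shutter (a joint): travel of the blue shutter button: 0 up, 0.006 m fully down; a spring, about 5 N when fully down, returns it
- shutter_top (a point): centre of the top of the blue round button, 28 mm in diameter, top 50 mm above the bench when up, pressed straight down; it stands 10 mm out of a grey collar (44 mm across) on a white box 64 x 74 x 28 mm fixed to the bench, to the left or to the right of the inspection light
- cell: grey pouch cell, 66 x 93 x 7 mm, loose, lying flat on the stage inside the ring, 12 mm above the bench; origin: centre of its underside
- cot_tin: round white tin, 68 mm in diameter, 34 mm high, loose, in the one of the two places beside the inspection light where the button is not; origin: centre of its underside
- marker: white marker with a blue cap, 128 mm long, 18 mm thick, loose, lying in front of the inspection light; origin: centre of its underside
- yellow_tape: roll of yellow tape, 72 x 78 x 12 mm, loose, lying flat in front of the inspection light; origin: centre of its underside
- mug: green and white mug, 86 x 121 mm with its handle, 99 mm high, loose; origin: centre of its underside
There are look-alikes about, which are no part of the job. Leave any black or turquoise look-alike of the part that bears shutter alone.

How it is judged:
By the outcome, as a careful person would: the job done as asked, in the order asked, and still so for the second after the job is handed in, with the robot touching nothing.
It also fails if it takes over 64 s, if anything falls off the work surface, if the arm or the gripper's body presses on something with over 40 N, if the wrist force passes 120 N, or if a joint passes its speed limit or range.

## Working session

There is one attempt and no reset: what is moved stays moved. The work goes in short steps, Python scripts to look and compute and a tool call to move; the robot and the scene stay as the last step left them, time stands still between calls to the robot, and variables do not carry over. Pictures are saved under pics/ and viewed, at most 10 in all, crops included, and the job is handed in when it is done.

Besides the shell and the picture viewer there is one more tool, called after "Request:" as name(argument=value, ...), one argument or row to a line, values as JSON. carry_out: Moves the arm, as the interface text tells. Its arguments: {"type":"object","properties":{"deltas":{"type":"array","items":{"type":"array","items":{"type":"number"}}},"force":{"type":"number"}},"required":["deltas"]}

```bash
mkdir -p pics; cat > h.py <<'E'
import numpy as np, cv2
from workcell import manip, camera, ticket, boxes_of, outline_of
def pts(p):
    d=p["depth"];h,w=d.shape;f=h/2/np.tan(np.radians(p["vertical_fov"])/2)
    v,u=np.mgrid[:h,:w]
    c=np.stack([(u-p["cx"])/f*d,(v-p["cy"])/f*d,d],-1)
    return (c-np.array(p["t"]))@np.array(p["R"])
def save(p,n): cv2.imwrite("pics/"+n,p["img"][...,::-1])
E
python3 - <<'E'
from h import *
o=manip.get_obs();print({k:np.round(v,3) for k,v in o.items()})
for n in("top","scene"):
    p=camera(n);save(p,n+"1.png")
    for q in("stage","paddle_mid","pointer","index_mark","shutter_top","shutter","cell","cot_tin","marker","yellow_tape","mug","cheek_a","cheek_b"):
        try:print(n,q,[(np.round(b["position"],3).tolist(),round(b["conf"],2)) for b in boxes_of(q,p)[:3]])
        except Exception as e:print(q,e)
E
```

```text
{'clock': np.float64(0.0), 'joint_pos': array([-1.159,  0.333, -0.065,  1.461,  0.022,  1.35 , -0.088]), 'joint_velocities': array([ 0.002,  0.   , -0.001, -0.   , -0.001,  0.   , -0.001]), 'tau': array([-1.0000e-03, -6.2542e+01,  4.9000e-02, -3.9161e+01,  1.6000e-02,
        1.0000e-02, -0.0000e+00]), 'position': array([0.263, 0.567, 0.253]), 'ee_rot': array([ 0.216,  0.976, -0.001, -0.   ]), 'ft_force': array([-0.019,  0.883, -0.218]), 'torque': array([ 0.047, -0.068,  0.029]), 'grasp_force': np.float64(0.0), 'grip_width': np.float64(1.0)}
top stage [([0.599, -0.021, 0.012], 0.88), ([0.454, 0.362, 0.053], 0.32)]
top paddle_mid [([0.593, -0.017, 0.037], 0.76)]
top pointer [([0.596, -0.019, 0.032], 0.84)]
top index_mark []
top shutter_top [([0.584, 0.2, 0.051], 0.51), ([0.448, 0.363, 0.052], 0.44), ([0.452, 0.236, 0.048], 0.39)]
top shutter [([0.455, 0.364, 0.05], 0.6), ([0.592, 0.199, 0.048], 0.45)]
top cell [([0.6, -0.021, 0.016], 0.71)]
top cot_tin [([0.471, -0.26, 0.031], 0.81)]
top marker [([0.331, 0.131, 0.023], 0.55), ([0.596, -0.021, 0.035], 0.4)]
top yellow_tape [([0.338, -0.086, 0.009], 0.75)]
top mug [([0.69, 0.366, 0.06], 0.55), ([0.599, -0.017, 0.035], 0.29)]
top cheek_a []
top cheek_b []
scene stage [([0.57, -0.054, 0.009], 0.59)]
scene paddle_mid [([0.575, -0.016, 0.034], 0.83)]
scene pointer [([0.571, -0.016, 0.035], 0.84)]
scene index_mark [([0.452, 0.355, 0.049], 0.46)]
scene shutter_top [([0.448, 0.356, 0.047], 0.5), ([0.587, 0.193, 0.046], 0.38)]
scene shutter [([0.45, 0.232, 0.05], 0.59), ([0.584, 0.19, 0.048], 0.58)]
scene cell [([0.604, -0.021, 0.014], 0.72)]
scene cot_tin [([0.574, -0.016, 0.036], 0.68), ([0.463, -0.273, 0.031], 0.67)]
scene marker [([0.328, 0.12, 0.019], 0.51)]
scene yellow_tape [([0.336, -0.086, 0.013], 0.64)]
scene mug [([0.668, 0.329, 0.066], 0.71)]
scene cheek_a []
scene cheek_b []
```

View pics/top1.png

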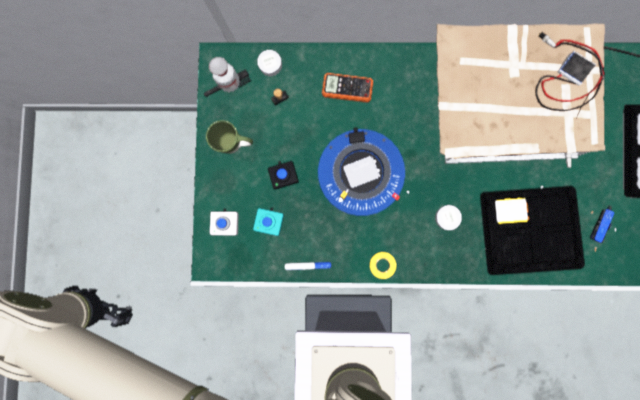

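View pics/scene1.png

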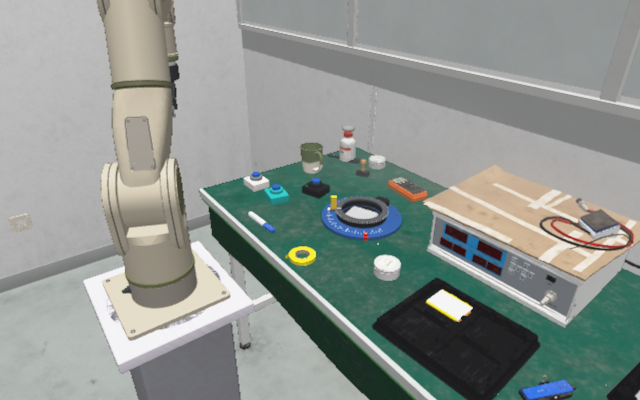

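The top view shows the light at (361,172), the yellow lever at (343,195) and the red tab at (396,197). The real button is the one on the white box, at (223,223). The turquoise one (268,222) and the black one (283,174) are look-alikes.

```bash
cat >> h.py <<'E'
def ray(p,uv,z):
    f=200/np.tan(np.radians(p["vertical_fov"])/2);R=np.array(p["R"]);t=np.array(p["t"])
    uv=np.atleast_2d(uv).astype(float)
    d=np.c_[(uv[:,0]-p["cx"])/f,(uv[:,1]-p["cy"])/f,np.ones(len(uv))]@R;c=-R.T@t
    return c+d*((z-c[2])/d[:,2])[:,None]
def masks(p,X,c=(0.597,-0.02)):
    im=p["img"].astype(int);r,g,b=im[...,0],im[...,1],im[...,2]
    near=np.hypot(X[...,0]-c[0],X[...,1]-c[1])<0.15
    return dict(yel=near&(r>120)&(g>0.55*r)&(b<0.5*r)&(g<0.95*r),red=near&(r>110)&(g<0.5*r)&(b<0.55*r),
      blue=near&(b>100)&(r<0.45*b)&(X[...,2]<0.03))
def circ(P):
    A=np.c_[2*P[:,:2],np.ones(len(P))];s=np.linalg.lstsq(A,(P[:,:2]**2).sum(1),rcond=None)[0]
    return s[:2],np.sqrt(s[2]+s[0]**2+s[1]**2)
E
python3 - <<'E'
from h import *
for n in("top","scene"):
    p=camera(n);X=pts(p);m=masks(p,X);print(n,"cam",np.round(-np.array(p["R"]).T@p["t"],3))
    # outer rim circle from convex hull of blue
    ys,xs=np.nonzero(m["blue"]);hull=cv2.convexHull(np.c_[xs,ys].astype(np.int32))[:,0]
    H=ray(p,hull,0.012);print("stage",circ(H))
    dark=(p["img"].max(-1)<90)&(X[...,2]>0.032)&(X[...,2]<0.042)&(np.hypot(X[...,0]-.597,X[...,1]+.02)<.1)
    D=X[dark];hd=cv2.convexHull(D[:,:2].astype(np.float32))[:,0];print("ring",circ(hd),len(D))
    for k in("yel","red"):
        P=X[m[k]];uv=np.argwhere(m[k])[:,::-1]
        print(k,len(P),uv.mean(0),np.round(P.mean(0),4),np.round(P.min(0),3),np.round(P.max(0),3))
    blk=(p["img"].max(-1)<70)&(X[...,2]>0.022)&(X[...,2]<0.036)&(np.hypot(X[...,0]-.597,X[...,1]+.02)>.092)&(np.hypot(X[...,0]-.597,X[...,1]+.02)<.14)
    print("block",blk.sum(),X[blk].mean(0))
    im=p["img"].astype(int);nb=np.hypot(X[...,0]-.45,X[...,1]-.362)<.03
    bt=nb&(im[...,2]>90)&(im[...,0]<.6*im[...,2]);print("button",bt.sum(),np.round(X[bt].mean(0),4),np.round(np.median(X[bt&(X[...,2]>.045)],0),4))
    u0,v0=(361,172) if n=="top" else (360,215)
    c=p["img"][v0-50:v0+50,u0-60:u0+60,::-1];cv2.imwrite(f"pics/c_{n}.png",cv2.resize(c,None,fx=4,fy=4,interpolation=cv2.INTER_NEAREST)) 
a=[cv2.imread(f"pics/c_{n}.png") for n in("top","scene")];cv2.imwrite("pics/c.png",cv2.resize(np.hstack(a),(800,333)))
E
```

```text
top cam [0.42  0.041 1.362]
stage (array([ 0.60107405, -0.02142323]), np.float64(0.1256387387596889))
ring (array([ 0.61926334, -0.00676434]), np.float64(0.07436603586335346)) 48
yel 12 [343.25       195.33333333] [0.5277 0.0288 0.0719] [0.522 0.021 0.05 ] [0.539 0.035 0.081]
red 14 [396.         196.57142857] [ 0.5298 -0.1198  0.0177] [ 0.523 -0.126  0.011] [ 0.537 -0.11   0.028]
block 113 [ 0.70112961 -0.00739522  0.0308729 ]
button 78 [0.4515 0.3628 0.0509] [0.4509 0.3636 0.0511]
scene cam [-0.192 -0.868  0.685]
stage (array([ 0.59394129, -0.02529508]), np.float64(0.12665235201232292))
ring (array([ 0.60842357, -0.03257954]), np.float64(0.07828604793106081)) 65
yel 68 [333.27941176 202.22058824] [0.5259 0.0255 0.0605] [0.518 0.018 0.038] [0.536 0.035 0.079]
red 26 [365.42307692 236.5       ] [ 0.5275 -0.1207  0.0147] [ 0.521 -0.127  0.007] [ 0.535 -0.11   0.021]
block 45 [ 0.70155628 -0.01098896  0.02971849]
button 33 [0.4484 0.362  0.0479] [0.4498 0.3618 0.0489]
```

View pics/c.png

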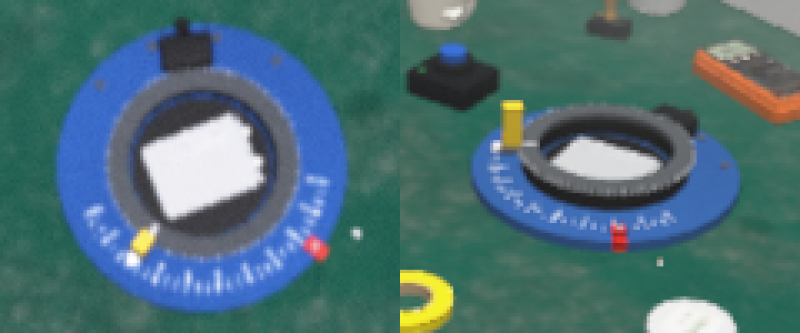

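```bash
cat >> h.py <<'E'
C=np.array([0.599,-0.021])
def pose(): 
    o=manip.get_obs();x,y,z,w=o["ee_rot"]
    return np.array(o["position"]),np.arctan2(2*(x*y+z*w),1-2*(y*y+z*z))
def rows(P,yaw,targets,rnd=3):
    """rows from pose(P,yaw of tool x; tool down) to targets (x,y,z,yaw)"""
    tx=np.array([np.cos(yaw),np.sin(yaw)]);ty=np.array([np.sin(yaw),-np.cos(yaw)]);out=[]
    for x,y,z,w in targets:
        d=np.array([x,y])-P[:2];s=-(np.arctan2(np.sin(w-yaw),np.cos(w-yaw)))/np.radians(30)
        out.append([round(float(v),rnd) for v in(d@tx/.15,d@ty/.15,(P[2]-z)/.15,s)])
    return out
def polar(phi,lag=0.195,r=0.0877,z=0.067):
    """TCP target pushing paddle at world angle phi"""
    a=phi-lag;return (*(C-r*np.array([np.cos(a),np.sin(a)])),z,np.pi/2+phi)
E
python3 - <<'E'
from h import *
P,y=pose();print(P,np.degrees(y))
T=np.array(polar(-0.58,lag=.195+.14,z=.20));print(T)
P0,y0=P.copy(),y
for k in range(1,5):
    t=np.r_[P0+(T[:3]-P0)*k/4, y0+(T[3]-y0)*k/4]
    print(rows(P,y,[t]));P,y=t[:3],t[3]
E
```

```text
[0.26326814 0.56686411 0.25332223] 155.0879333678453
[0.54552137 0.04850774 0.2        0.99079633]
[[-0.791, -0.585, 0.089, 0.819]]
[[-0.962, -0.203, 0.089, 0.819]]
[[-0.96, 0.215, 0.089, 0.819]]
[[-0.783, 0.595, 0.089, 0.819]]
```

Request:
carry_out(
  deltas=[
    [-0.4,-0.29,0.04,0.35,0],
    [-0.79,-0.585,0.09,0.7,-1],
    [-0.79,-0.585,0.09,0.82,-1],
    [-0.79,-0.585,0.09,0.82,-1],
    [-0.79,-0.585,0.09,0.82,-1],
  ],
  force=30,
)

```text
clock: 2.12
position: [0.3327, 0.4388, 0.24]
ee_rot: [0.417, 0.909, 0.0, -0.0]
ft_force: [-0.4, -0.5, -0.1]
grip_width: 0.004
grasp_force: 0.0
```

Request:
carry_out(
  deltas=[
    [-0.4,-0.08,0.04,0.35,-1],
    [-0.8,-0.17,0.09,0.7,-1],
    [-0.96,-0.2,0.09,0.82,-1],
    [-0.96,-0.2,0.09,0.82,-1],
    [-0.96,-0.2,0.09,0.82,-1],
  ],
)

```text
clock: 2.75
position: [0.4035, 0.3106, 0.2265]
ee_rot: [0.601, 0.799, 0.0, -0.0]
ft_force: [-0.0, 0.4, 0.4]
grip_width: -0.002
grasp_force: 0.0
```

Request:
carry_out(
  deltas=[
    [-0.4,0.08,0.04,0.35,-1],
    [-0.8,0.17,0.09,0.7,-1],
    [-0.96,0.215,0.09,0.82,-1],
    [-0.96,0.215,0.09,0.82,-1],
    [-0.96,0.215,0.09,0.82,-1],
  ],
)

```text
clock: 3.38
position: [0.4742, 0.1811, 0.2128]
ee_rot: [0.757, 0.653, 0.0, -0.0]
ft_force: [0.2, 0.4, 0.8]
grip_width: -0.003
grasp_force: 0.0
```

Request:
carry_out(
  deltas=[
    [-0.4,0.3,0.04,0.35,-1],
    [-0.78,0.595,0.09,0.7,-1],
    [-0.78,0.595,0.09,0.82,-1],
    [-0.78,0.595,0.09,0.82,-1],
    [-0.78,0.595,0.09,0.82,-1],
  ],
)

```text
clock: 4.0
position: [0.5449, 0.0522, 0.1992]
ee_rot: [0.879, 0.477, 0.0, -0.001]
ft_force: [-0.5, -0.3, 0.3]
grip_width: -0.001
grasp_force: 0.0
```

```bash
python3 - <<'E'
from h import *
P,y=pose();print(P,np.degrees(y),manip.get_obs()["clock"],manip.get_obs()["ft_force"],manip.get_obs()["grip_width"])
print(rows(P,y,[polar(-.58,.335,z=z) for z in(.12,.09,.068)]))
p=camera("scene");save(p,"s2.png");X=pts(p);print(X[masks(p,X)["yel"]].mean(0))
cv2.imwrite("pics/s2c.png",cv2.resize(p["img"][100:270,260:460,::-1],None,fx=3,fy=3))
E
```

```text
[0.54493392 0.05224944 0.19923319] 56.979701957815756 4.0 [-0.50129156 -0.33665455  0.25467589] -0.0011262739240339506
[[-0.019, 0.017, 0.528, 0.007], [-0.019, 0.017, 0.728, 0.007], [-0.019, 0.017, 0.875, 0.007]]
[0.52635749 0.02606489 0.0601359 ]
```

View pics/s2c.png

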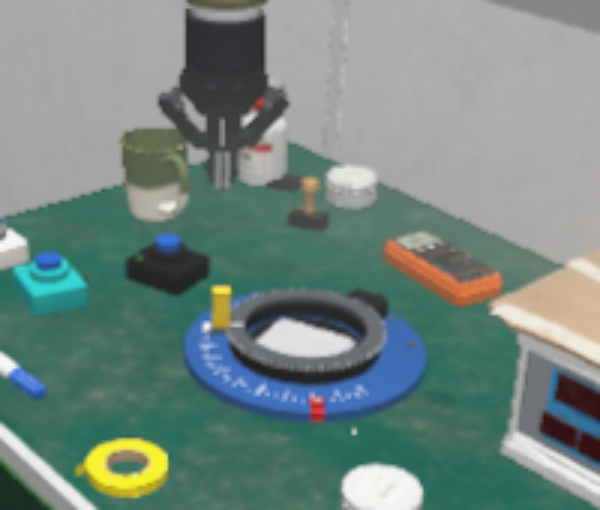

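The shut gripper hangs just left of the lever, with the lever untouched at crop position (221,307). I'll lower it beside the lever now.

Request:
carry_out(
  deltas=[
    [0,0.02,0.3,0,-1],
    [0,0.02,0.6,0,-1],
    [0,0.02,0.8,0,-1],
    [0,0.02,0.87,0,-1],
    [0,0.02,0.87,0,-1],
  ],
)

```text
clock: 4.68
position: [0.5478, 0.0488, 0.069]
ee_rot: [0.88, 0.475, -0.0, -0.0]
ft_force: [1.0, 0.0, 0.8]
grip_width: 0.001
grasp_force: 0.0
```

```bash
python3 - <<'E'
from h import *
P,y=pose();print(P,np.degrees(y),manip.get_obs()["ft_force"])
p=camera("scene");X=pts(p);print(X[masks(p,X)["yel"]].mean(0))
print(rows(P,y,[polar(f,z=.067) for f in np.linspace(-.66,-.13,11)]))
E
```

```text
[0.54783733 0.04882246 0.06904787] 56.78381319292136 [0.99521451 0.01800774 0.75503139]
[0.52727385 0.02755668 0.06085322]
[[-0.044, -0.022, 0.014, 0.153], [-0.074, -0.03, 0.014, 0.052], [-0.104, -0.036, 0.014, -0.049], [-0.135, -0.04, 0.014, -0.15], [-0.166, -0.043, 0.014, -0.252], [-0.197, -0.044, 0.014, -0.353], [-0.228, -0.044, 0.014, -0.454], [-0.258, -0.042, 0.014, -0.555], [-0.289, -0.038, 0.014, -0.656], [-0.32, -0.032, 0.014, -0.758], [-0.35, -0.025, 0.014, -0.859]]
```

Request:
carry_out(
  deltas=[
    [-0.044,-0.022,0.014,0,-1],
    [-0.074,-0.03,0.014,0,-1],
    [-0.104,-0.036,0.014,-0.05,-1],
    [-0.135,-0.04,0.014,-0.15,-1],
    [-0.166,-0.043,0.014,-0.25,-1],
    [-0.197,-0.044,0.014,-0.35,-1],
    [-0.228,-0.044,0.014,-0.45,-1],
    [-0.258,-0.042,0.014,-0.55,-1],
  ],
)

```text
clock: 5.72
position: [0.5215, 0.0189, 0.0671]
ee_rot: [0.802, 0.597, 0.001, 0.0]
ft_force: [1.3, 0.5, 0.9]
grip_width: -0.003
grasp_force: 0.7
```

```bash
cat >> h.py <<'E'
def look():
    for n in("scene","top"):
        p=camera(n);X=pts(p);m=masks(p,X);o=[n]
        for k in("yel","red"):
            if m[k].sum()>2:
                c=X[m[k]].mean(0);o+=[k,int(m[k].sum()),np.round(c,4),"phi",round(float(np.arctan2(C[1]-c[1],C[0]-c[0])),3),"r",round(float(np.hypot(*(c[:2]-C))),4)]
        print(*o)
    return p
E
python3 - <<'E'
from h import *
P,y=pose();print(P,np.degrees(y),manip.get_obs()["ft_force"])
a=np.arctan2(C[1]-P[1],C[0]-P[0]);print("tcp phi",a,"r",np.hypot(*(P[:2]-C)))
p=look();save(p,"t3.png")
print(rows(P,y,[polar(f,z=.067) for f in np.arange(-.24,.26,.05)]))
E
```

```text
[0.52152848 0.0189222  0.06708997] 73.35240065082313 [1.30337898 0.53770959 0.85366548]
tcp phi -0.4758240272283173 r 0.0871528439129103
scene yel 81 [0.5139 0.     0.0608] phi -0.242 r 0.0876 red 26 [ 0.5276 -0.1206  0.0146] phi 0.949 r 0.1225
top red 15 [ 0.5298 -0.1199  0.0168] phi 0.961 r 0.1207
[[-0.023, -0.008, 0.001, -0.097], [-0.052, -0.011, 0.001, -0.192], [-0.081, -0.013, 0.001, -0.288], [-0.11, -0.014, 0.001, -0.383], [-0.139, -0.013, 0.001, -0.479], [-0.169, -0.01, 0.001, -0.574], [-0.198, -0.007, 0.001, -0.67], [-0.226, -0.001, 0.001, -0.765], [-0.255, 0.005, 0.001, -0.86], [-0.283, 0.013, 0.001, -0.956]]
```

Request:
carry_out(
  deltas=[
    [-0.023,-0.008,0,-0.1,-1],
    [-0.052,-0.011,0,-0.19,-1],
    [-0.081,-0.013,0,-0.29,-1],
    [-0.11,-0.014,0,-0.38,-1],
    [-0.139,-0.013,0,-0.48,-1],
    [-0.169,-0.01,0,-0.57,-1],
    [-0.198,-0.007,0,-0.67,-1],
    [-0.226,-0.001,0,-0.765,-1],
    [-0.255,0.005,0,-0.86,-1],
    [-0.283,0.013,0,-0.955,-1],
  ],
)

```text
clock: 7.08
position: [0.5109, -0.022, 0.0668]
ee_rot: [0.63, 0.777, 0.0, -0.0]
ft_force: [0.9, 1.3, 0.6]
grip_width: 0.003
grasp_force: 0.6
```

```bash
python3 - <<'E'
from h import *
P,y=pose();print(P,np.degrees(y),manip.get_obs()["ft_force"])
a=np.arctan2(C[1]-P[1],C[0]-P[0]);print("tcp phi",a,"r",np.hypot(*(P[:2]-C)))
look()
print(rows(P,y,[polar(f,z=.067) for f in np.arange(.24,.74,.05)]))
E
```

```text
[ 0.51093161 -0.02204465  0.06680864] 101.90206105130058 [0.88566058 1.25014539 0.60629245]
tcp phi 0.011861244402500363 r 0.08807458149998294
scene yel 87 [ 0.515  -0.0379  0.0599] phi 0.199 r 0.0857 red 25 [ 0.5275 -0.1208  0.0148] phi 0.949 r 0.1228
top
[[-0.02, -0.001, -0.001, -0.062], [-0.049, -0.005, -0.001, -0.157], [-0.078, -0.008, -0.001, -0.253], [-0.107, -0.009, -0.001, -0.348], [-0.136, -0.008, -0.001, -0.444], [-0.165, -0.007, -0.001, -0.539], [-0.194, -0.003, -0.001, -0.635], [-0.223, 0.001, -0.001, -0.73], [-0.252, 0.008, -0.001, -0.826], [-0.28, 0.015, -0.001, -0.921]]
```

Request:
carry_out(
  deltas=[
    [-0.02,-0.001,0,-0.06,-1],
    [-0.049,-0.005,0,-0.16,-1],
    [-0.078,-0.008,0,-0.25,-1],
    [-0.107,-0.009,0,-0.35,-1],
    [-0.136,-0.008,0,-0.44,-1],
    [-0.165,-0.007,0,-0.54,-1],
    [-0.194,-0.003,0,-0.635,-1],
    [-0.223,0.001,0,-0.73,-1],
    [-0.252,0.008,0,-0.825,-1],
    [-0.28,0.015,0,-0.92,-1],
  ],
)

```text
clock: 8.43
position: [0.5215, -0.0629, 0.0665]
ee_rot: [0.426, 0.905, -0.0, -0.0]
ft_force: [-2.0, 1.2, 0.6]
grip_width: 0.002
grasp_force: 0.6
```

```bash
python3 - <<'E'
from h import *
P,y=pose();print(P,np.degrees(y),manip.get_obs()["ft_force"])
a=np.arctan2(C[1]-P[1],C[0]-P[0]);print("tcp phi",a,"r",np.hypot(*(P[:2]-C)))
look()
p=camera("scene");X=pts(p);c=p["img"][170:255,300:420,::-1]
cv2.imwrite("pics/s4.png",cv2.resize(c,None,fx=6,fy=6,interpolation=cv2.INTER_CUBIC))
# grey ring centre from scene: top face of ring
print(rows(P,y,[polar(f,z=.067) for f in np.arange(.72,1.0,.03)]))
E
```

```text
[ 0.52151717 -0.0628702   0.06653868] 129.54401141497993 [-1.96611022  1.20393625  0.60573988]
tcp phi 0.4954277198987895 r 0.08807215046959686
scene yel 59 [ 0.528  -0.0788  0.0626] phi 0.683 r 0.0916 red 26 [ 0.5276 -0.1206  0.0146] phi 0.949 r 0.1226
top
[[-0.017, -0.001, -0.003, -0.057], [-0.035, -0.003, -0.003, -0.114], [-0.052, -0.005, -0.003, -0.172], [-0.07, -0.007, -0.003, -0.229], [-0.087, -0.008, -0.003, -0.286], [-0.105, -0.009, -0.003, -0.343], [-0.122, -0.009, -0.003, -0.401], [-0.14, -0.008, -0.003, -0.458], [-0.157, -0.007, -0.003, -0.515], [-0.175, -0.005, -0.003, -0.573]]
```

View pics/s4.png

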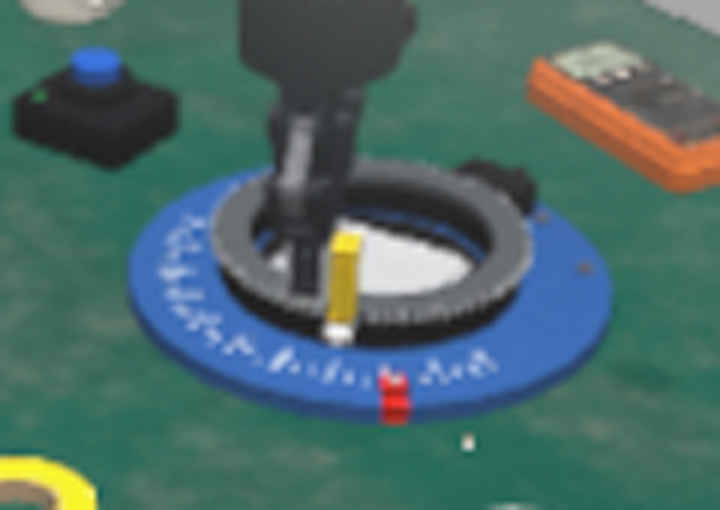

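The lever (crop 343,280) is now about 0.27 rad short of the red tab (395,398), and the finger is seated flat on it. I'll push most of the way and then re-measure.

Request:
carry_out(
  deltas=[
    [-0.017,-0.001,0,-0.06,-1],
    [-0.035,-0.003,0,-0.115,-1],
    [-0.052,-0.005,0,-0.17,-1],
    [-0.07,-0.007,0,-0.23,-1],
    [-0.087,-0.008,0,-0.29,-1],
    [-0.105,-0.009,0,-0.345,-1],
    [-0.117,-0.009,0,-0.385,-1],
    [-0.117,-0.009,0,-0.385,-1],
    [-0.117,-0.009,0,-0.385,-1],
  ],
)

```text
clock: 9.7
position: [0.5322, -0.0772, 0.0669]
ee_rot: [0.334, 0.943, 0.0, 0.0]
ft_force: [-0.7, 0.8, 0.1]
grip_width: 0.004
grasp_force: 0.0
```

```bash
cat >> h.py <<'E'
from scipy.optimize import minimize_scalar
def proj(p,Q):
    c=Q@np.array(p["R"]).T+np.array(p["t"]);f=200/np.tan(np.radians(p["vertical_fov"])/2)
    return np.c_[c[:,0]/c[:,2]*f+p["cx"],c[:,1]/c[:,2]*f+p["cy"]]
def box(phi,r0,r1,w,z0,z1):
    e=-np.array([np.cos(phi),np.sin(phi)]);n=np.array([-e[1],e[0]])
    return np.array([[*(C+r*e+s*w/2*n),z] for r in(r0,r1) for s in(-1,1) for z in(z0,z1)])
def cen(p,Q):
    M=cv2.moments(cv2.convexHull(proj(p,Q).astype(np.float32)));return np.array([M["m10"],M["m01"]])/M["m00"]
def fit(p,uv,*b): 
    r=minimize_scalar(lambda f:np.sum((cen(p,box(f,*b))-uv)**2),bounds=(-1.5,1.7),method="bounded");return r.x,r.fun**.5
def align(p):
    X=pts(p);m=masks(p,X);im=p["img"].astype(float)
    o={}
    for k,b in(("yel",(.077,.095,.012,.036,.078)),("red",(.109,.129,.012,.012,.020))):
        if m[k].sum()>3:o[k]=(int(m[k].sum()),np.argwhere(m[k])[:,::-1].mean(0).round(2),np.round(fit(p,np.argwhere(m[k])[:,::-1].mean(0),*b),4))
    return o
E
python3 - <<'E'
from h import *
P,y=pose();print(P,np.degrees(y),manip.get_obs()["ft_force"])
a=np.arctan2(C[1]-P[1],C[0]-P[0]);print("tcp phi",a,"r",np.hypot(*(P[:2]-C)))
p=camera("scene");print(align(p));print(align(camera("top")))
c=p["img"][190:255,320:410,::-1]
cv2.imwrite("pics/s5.png",cv2.resize(c,None,fx=8,fy=8,interpolation=cv2.INTER_CUBIC))
E
```

```text
[ 0.53221028 -0.07723582  0.06688054] 140.97361023540725 [-0.65859003  0.78256171  0.11353675]
tcp phi 0.6998214525913475 r 0.08731170865028685
{'yel': (48, array([362.94, 216.38]), array([0.8841, 0.4896])), 'red': (26, array([365.42, 236.5 ]), array([0.951 , 1.0949]))}
{}
```

View pics/s5.png

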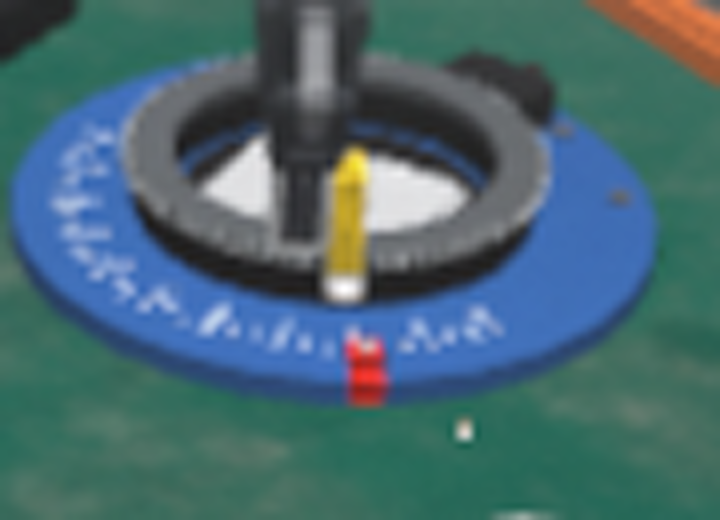

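The lever is now at about 0.884 rad, against 0.951 rad for the tab. The white pointer (crop 344,288) is still left of the tab (366,372). I'll push about 0.06 rad more, back off and check from both cameras.

```bash
python3 - <<'E'
from h import *
P,y=pose()
def t(f,back=0):
    a=f-.184;r=.0873;d=np.array([np.sin(f),-np.cos(f)]);return (*(C-r*np.array([np.cos(a),np.sin(a)])-back*d),.067,y+f-.884)
print(rows(P,y,[t(f) for f in(.90,.915,.93,.944)]+[t(.944,b) for b in(.01,.03,.06)]))
E
```

```text
[[-0.01, -0.001, -0.001, -0.031], [-0.019, -0.003, -0.001, -0.059], [-0.027, -0.004, -0.001, -0.088], [-0.035, -0.005, -0.001, -0.115], [0.031, -0.009, -0.001, -0.115], [0.164, -0.016, -0.001, -0.115], [0.364, -0.027, -0.001, -0.115]]
```

Request:
carry_out(
  deltas=[
    [-0.01,-0.001,0,-0.03,-1],
    [-0.019,-0.003,0,-0.06,-1],
    [-0.027,-0.004,0,-0.09,-1],
    [-0.035,-0.005,0,-0.115,-1],
    [-0.035,-0.005,0,-0.115,-1],
    [-0.035,-0.005,0,-0.115,-1],
    [-0.035,-0.005,0,-0.115,-1],
    [-0.01,-0.005,0,-0.115,-1],
    [0.1,-0.01,0,-0.115,-1],
    [0.2,-0.02,0,-0.115,-1],
    [0.2,-0.02,0,-0.115,-1],
  ],
)

```text
clock: 11.18
position: [0.5055, -0.0596, 0.0667]
ee_rot: [0.305, 0.952, 0.0, -0.0]
ft_force: [1.8, -0.9, -1.4]
grip_width: -0.0
grasp_force: 0.0
```

```bash
python3 - <<'E'
from h import *
P,y=pose();print(P,np.degrees(y))
for i in range(2):print(align(camera("scene")))
E
```

```text
[ 0.50554859 -0.05957083  0.06668851] 144.52173874556448
{'yel': (55, array([364.56, 216.51]), array([0.9384, 0.38  ])), 'red': (24, array([365.42, 236.46]), array([0.9509, 1.0532]))}
{'yel': (57, array([364.53, 216.32]), array([0.937 , 0.5732])), 'red': (26, array([365.42, 236.5 ]), array([0.951 , 1.0949]))}
```

Request:
carry_out(
  deltas=[
    [0.02,0,-0.3,0,-1],
    [0.05,0,-0.6,0,-1],
    [0.3,-0.2,-0.9,0,-1],
    [0.6,-0.4,-0.95,0,-1],
    [0.9,-0.4,-0.95,0,-1],
    [0.9,-0.4,-0.95,0,-1],
    [0.9,-0.4,-0.95,0,-1],
  ],
)

```text
clock: 12.15
position: [0.3626, -0.0313, 0.2096]
ee_rot: [0.305, 0.952, 0.0, 0.001]
ft_force: [-0.4, -0.4, 0.5]
grip_width: -0.003
grasp_force: 0.0
```

```bash
python3 - <<'E'
from h import *
P,y=pose();print(P,np.degrees(y),manip.get_obs()["clock"])
p=camera("scene");print(align(p));q=camera("top");print(align(q))
for k,pp in(("s",p),("t",q)):
  for f in(.93,.95,.97):
    e=-np.array([np.cos(f),np.sin(f)]);print(k,f,"pointer",proj(pp,np.array([[*(C+.1*e),.036]])).round(2),"tab",cen(pp,box(f,.109,.129,.012,.012,.02)).round(2))
a=cv2.resize(p["img"][205:250,340:390,::-1],(400,360),interpolation=cv2.INTER_CUBIC)
b=cv2.resize(q["img"][180:216,366:406,::-1],(400,360),interpolation=cv2.INTER_CUBIC)
cv2.imwrite("pics/s6.png",np.hstack([a,b]))
E
```

```text
[ 0.36264251 -0.03128759  0.20960425] 144.42472691498824 12.15
{'yel': (56, array([364.55, 216.39]), array([0.9379, 0.4962])), 'red': (26, array([365.42, 236.5 ]), array([0.951 , 1.0949]))}
{'yel': (13, array([386.23, 187.85]), array([0.9447, 1.0536])), 'red': (13, array([396.15, 196.92]), array([0.9572, 0.9195]))}
s 0.93 pointer [[364.32 225.8 ]] tab [364.53 235.4 ]
s 0.95 pointer [[365.02 225.8 ]] tab [365.37 235.41]
s 0.97 pointer [[365.72 225.79]] tab [366.21 235.4 ]
t 0.93 pointer [[390.04 192.62]] tab [394.73 197.32]
t 0.95 pointer [[390.46 192.05]] tab [395.23 196.64]
t 0.97 pointer [[390.88 191.46]] tab [395.71 195.95]
```

View pics/s6.png

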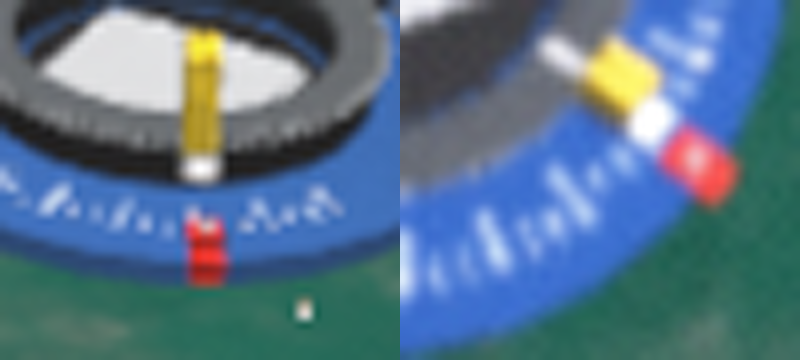

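Both cameras agree: the pointer sits about 0.013 rad (1.3 mm) short of the tab's middle, and both views show it nearly in line. I'll go back for one small corrective nudge.

Request:
carry_out(
  deltas=[
    [-0.4,0.2,0,0,-1],
    [-0.8,0.4,0.1,0,-1],
    [-0.85,0.4,0.3,0,-1],
    [-0.88,0.4,0.6,0,-1],
    [-0.9,0.4,0.85,0,-1],
    [-0.9,0.4,0.95,0,-1],
    [-0.9,0.4,0.95,0,-1],
  ],
)

```text
clock: 13.12
position: [0.5065, -0.0609, 0.0662]
ee_rot: [0.306, 0.952, -0.0, -0.001]
ft_force: [0.0, -0.3, 0.7]
grip_width: 0.003
grasp_force: 0.0
```

```bash
python3 - <<'E'
from h import *
P,y=pose();print(P,np.degrees(y),manip.get_obs()["clock"])
y0=np.radians(140.97)
def t(f,back=0):
    a=f-.184;r=.0873;d=np.array([np.sin(f),-np.cos(f)]);return (*(C-r*np.array([np.cos(a),np.sin(a)])-back*d),.067,y0+f-.884)
print(rows(P,y,[t(.957,b) for b in(.02,.01,.006,.003,0)]))
E
```

```text
[ 0.50652274 -0.06094777  0.06615592] 144.4202210310977 13.125
[[-0.111, 0.001, -0.006, -0.024], [-0.177, 0.002, -0.006, -0.024], [-0.204, 0.002, -0.006, -0.024], [-0.224, 0.002, -0.006, -0.024], [-0.244, 0.002, -0.006, -0.024]]
```

Request:
carry_out(
  deltas=[
    [-0.05,0.01,0,-0.02,-1],
    [-0.12,0.015,0,-0.02,-1],
    [-0.18,0.015,0,-0.02,-1],
    [-0.21,0.015,0,-0.02,-1],
    [-0.23,0.015,0,-0.02,-1],
    [-0.238,0.015,0,-0.02,-1],
    [-0.244,0.015,0,-0.02,-1],
    [-0.244,0.015,0,-0.02,-1],
    [-0.244,0.015,0,-0.02,-1],
    [-0.244,0.015,0,-0.02,-1],
    [-0.21,0.015,0,-0.02,-1],
    [-0.1,0,0,-0.02,-1],
    [0,0,0,0,-1],
    [0,0,0,0,-1],
  ],
)

```text
clock: 14.88
position: [0.5061, -0.0598, 0.0668]
ee_rot: [0.305, 0.952, 0.0, -0.0]
ft_force: [-0.6, 0.2, -0.2]
grip_width: 0.003
grasp_force: 0.0
```

Request:
carry_out(
  deltas=[
    [0.02,0,-0.3,0,-1],
    [0.05,0,-0.6,0,-1],
    [0.3,-0.2,-0.9,0,-1],
    [0.6,-0.4,-0.95,0,-1],
    [0.9,-0.4,-0.95,0,-1],
    [0.9,-0.4,-0.95,0,-1],
    [0.9,-0.4,-0.95,0,-1],
  ],
)

```text
clock: 15.75
position: [0.3627, -0.0312, 0.2097]
ee_rot: [0.305, 0.952, 0.0, 0.001]
ft_force: [1.1, 1.1, 0.1]
grip_width: -0.001
grasp_force: 0.0
```

```bash
python3 - <<'E'
from h import *
P,y=pose();print(P,np.degrees(y),manip.get_obs()["clock"])
for n in("scene","top"):print(align(camera(n)))
T=np.array([.4505,.3630,.2096,y])
P0=P.copy()
for k in(1,2,3):
    t=np.r_[P0+(T[:3]-P0)*k/3,y];print(rows(P,y,[t]));P=t[:3]
p=camera("top");X=pts(p);im=p["img"].astype(int)
nb=np.hypot(X[...,0]-.45,X[...,1]-.362)<.03
bt=nb&(im[...,2]>90)&(im[...,0]<.6*im[...,2]);uv=np.argwhere(bt)[:,::-1]
print(len(uv),uv.mean(0),ray(p,[uv.mean(0)],.048),np.ptp(X[bt],axis=0))
E
```

```text
[ 0.36269853 -0.03124561  0.20965288] 144.43537762606377 15.75
{'yel': (59, array([365.17, 216.36]), array([0.9586, 0.5308])), 'red': (26, array([365.42, 236.5 ]), array([0.951 , 1.0949]))}
{'yel': (12, array([387.5 , 188.83]), array([0.943 , 0.5536])), 'red': (13, array([396.15, 196.92]), array([0.9572, 0.9195]))}
[[0.351, 0.826, 0.0, -0.0]]
[[0.351, 0.826, 0.0, -0.0]]
[[0.351, 0.826, 0.0, -0.0]]
76 [221.34210526 222.88157895] [[0.45126899 0.3634597  0.048     ]] [0.02464836 0.02632146 0.01839935]
```

Aligned: averaged over both cameras, the pointer is at 0.951 rad and the tab at 0.954 rad. Next is the button on the white box.

Request:
carry_out(
  deltas=[
    [0.12,0.28,0,0,-1],
    [0.24,0.56,0,0,-1],
    [0.35,0.826,0,0,-1],
    [0.35,0.826,0,0,-1],
  ],
)

```text
clock: 16.4
position: [0.3919, 0.1027, 0.2087]
ee_rot: [0.304, 0.953, -0.0, -0.0]
ft_force: [-0.5, -0.1, -0.7]
grip_width: -0.0
grasp_force: 0.0
```

Request:
carry_out(
  deltas=[
    [0.12,0.28,0,0,-1],
    [0.24,0.56,0,0,-1],
    [0.35,0.826,0,0,-1],
    [0.35,0.826,0,0,-1],
  ],
)

```text
clock: 16.9
position: [0.421, 0.2335, 0.2085]
ee_rot: [0.304, 0.953, -0.0, -0.0]
ft_force: [-0.9, 0.1, -0.5]
grip_width: 0.001
grasp_force: 0.0
```

Request:
carry_out(
  deltas=[
    [0.12,0.28,0,0,-1],
    [0.24,0.56,0,0,-1],
    [0.35,0.826,0,0,-1],
    [0.35,0.826,0,0,-1],
    [0.35,0.826,0,0,-1],
    [0.35,0.826,0,0,-1],
  ],
)

```text
clock: 17.65
position: [0.4507, 0.3612, 0.2093]
ee_rot: [0.306, 0.952, -0.0, 0.0]
ft_force: [0.3, -0.7, 0.6]
grip_width: -0.0
grasp_force: 0.0
```

```bash
python3 - <<'E'
from h import *
P,y=pose();print(P,np.degrees(y))
print(rows(P,y,[(.4508,.3630,z,y) for z in(.15,.1,.08,.074)]))
E
```

```text
[0.45067466 0.36120281 0.20930552] 144.3149840400548
[[0.006, 0.01, 0.395, -0.0], [0.006, 0.01, 0.729, -0.0], [0.006, 0.01, 0.862, -0.0], [0.006, 0.01, 0.902, -0.0]]
```

Request:
carry_out(
  deltas=[
    [0.006,0.01,0.35,0,-1],
    [0.006,0.01,0.65,0,-1],
    [0.006,0.01,0.8,0,-1],
    [0.006,0.01,0.86,0,-1],
    [0.006,0.01,0.89,0,-1],
    [0.006,0.01,0.91,0,-1],
    [0.006,0.01,0.93,0,-1],
    [0.006,0.01,0.94,0,-1],
    [0.006,0.01,0.94,0,-1],
    [0.006,0.01,0.94,0,-1],
  ],
)

```text
clock: 18.9
position: [0.4507, 0.365, 0.0687]
ee_rot: [0.305, 0.952, 0.001, 0.0]
ft_force: [1.9, 0.2, 3.9]
grip_width: 0.003
grasp_force: 1.7
```

Request:
carry_out(
  deltas=[
    [0,0,0.01,0,-1],
    [0,0,0.02,0,-1],
    [0,0,0.025,0,-1],
    [0,0,0.025,0,-1],
    [0,0,0.025,0,-1],
  ],
)

```text
clock: 19.52
position: [0.4507, 0.3651, 0.0659]
ee_rot: [0.305, 0.952, 0.001, 0.0]
ft_force: [-1.6, -3.1, 17.4]
grip_width: 0.005
grasp_force: 8.4
```

At 17 N with the tip at z = 44 mm, the button is bottomed out. I'll release it straight up and check.

Request:
carry_out(
  deltas=[
    [0,0,-0.02,0,-1],
    [0,0,-0.05,0,-1],
    [0,0,-0.1,0,-1],
    [0,0,-0.3,0,-1],
    [0,0,-0.6,0,-1],
    [0,0,-0.9,0,-1],
    [0,0,-0.95,0,-1],
    [0,0,-0.95,0,-1],
  ],
)

```text
clock: 20.52
position: [0.4498, 0.3646, 0.2066]
ee_rot: [0.305, 0.952, -0.0, -0.0]
ft_force: [0.2, -0.7, -0.8]
grip_width: -0.001
grasp_force: 0.0
```

```bash
python3 - <<'E'
from h import *
P,y=pose();print(P,manip.get_obs()["clock"],manip.get_obs()["ft_force"])
p=camera("scene");print(align(p));q=camera("top");print(align(q))
X=pts(p);im=p["img"].astype(int);nb=np.hypot(X[...,0]-.45,X[...,1]-.362)<.03
bt=nb&(im[...,2]>90)&(im[...,0]<.6*im[...,2]);print("button",bt.sum(),np.round(X[bt].mean(0),4))
for k in("cell","cot_tin","marker","yellow_tape","mug"):print(k,[np.round(b["position"],3) for b in boxes_of(k,p)[:2]])
save(p,"s7.png")
E
```

```text
[0.44983065 0.36456461 0.20664893] 20.525 [ 0.21908221 -0.70873801 -0.81506905]
{'yel': (60, array([365.17, 216.33]), array([0.9584, 0.5534])), 'red': (26, array([365.42, 236.5 ]), array([0.951 , 1.0949]))}
{'yel': (14, array([386.5 , 187.64]), array([0.9553, 0.9539])), 'red': (14, array([396.07, 197.  ]), array([0.9547, 0.8969]))}
button 33 [0.4479 0.361  0.0484]
cell [array([ 0.599, -0.017,  0.013])]
cot_tin [array([ 0.463, -0.278,  0.034]), array([ 0.6  , -0.017,  0.012])]
marker []
yellow_tape [array([ 0.332, -0.087,  0.013])]
mug [array([0.667, 0.334, 0.065]), array([ 0.464, -0.274,  0.035])]
```

View pics/s7.png

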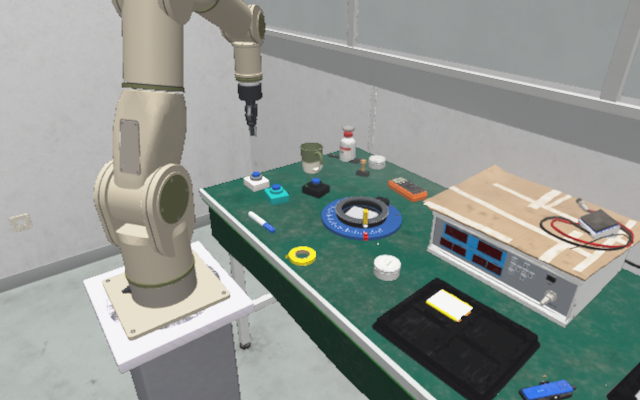

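The lever (366,216) is in line with the red tab (365,236). The button (256,176) is back up, everything else is in place, and the gripper is clear of the bench.

```bash
python3 -c "
from workcell import ticket;print(ticket.hand_in())"
```

```text
the job is handed in; nothing more can be done
None
```

The pointer is on the red tab (within about 0.01 rad by both cameras), the shutter button was then pressed fully down and came back up, nothing else moved that I could see, and the job was handed in at about 20.6 s of the 64 s allowed.

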